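Seat the pressing plate over the jig's locating pin and hold it pressed

TASK

A pasted label lies on the sprung bed of the wooden pressing jig and needs pressure while it takes. Pick up the pressing plate by its handle, lay it on the jig's raised near sill with its tongue pointing to the bridge, slide it in under the bridge until it drops over the locating pin hidden beneath it, then press it fully down against the springs. Finish while still holding it pressed down: do not let go. Leave the eraser, loupe, bone folder and dropper bottle where they are.

Things in the scene. Friction and masses are not known exactly. Their poses are not given: they have to be found in the camera images.
- press_jig: Wooden pressing jig fixed to the table (place, yaw vary), 196 x 132 mm. Origin on the table surface below the seat's centre; x points from the near sill to the far bridge (slide direction), y across, z up; all jig numbers are mm in this frame. Baseboard x -112..84, 12 thick. Side rails, tops z 39: inner faces 84 apart for x 5..84, flaring to about 114 apart at the near end.
- jig_seat (a point): Seat, jig x 0, y 0, z 24 (on the unpressed bed). The seated plate's origin is here, its x along the jig's x: underside at z 24, or z 18 with the bed fully down. When seated its tail clears the sill by 3 mm and its tongue the end stop by 6 mm.
- jig_bridge (a point): Middle of the underside of the aluminium bridge over the jig's far end: x 70, z 53 (bridge x 58..82, top z 62; posts outside y +-42; end stop face at x 76 below it). The plate's tongue is clear of the bridge, seen from above, while the plate's origin is at jig x below -12.
- jig_bed (a joint): Sprung cork-faced bed (102 x 78 mm, centred at the jig's x 0, y 0) between the rails, carrying the label: 0 = up (top at z 24 mm), 0.006 m = fully down on its stop (top at z 18). It starts down at about 4 N (the plate's own weight does not move it) and needs about 10 N, plate's weight included, for the whole 6 mm.
- jig_pin (a point): Tip centre of the jig's steel locating pin, 12 mm diameter with a tapered tip (7 mm at the top); 8 mm of it stand above the unpressed bed.
- jig_sill (a point): Centre of the top face of the raised sill (deck, jig x -112..-53, y +-50, top z 32). The pin's tip is at z 32 too, so the plate rides level on both; with the plate's origin at jig x -40 it lies on sill and pin, clear of the bridge.
- pressing_plate: Loose wooden pressing plate lying on the table, about 0.22 kg (varies 0.7 to 1.3 times), with a bar handle. Origin at the centre of the underside of its 100 x 80 x 20 mm body (x by y by z). x points to the tongue: 50 mm wide, 10 mm thick, flush with the underside, reaching out to x 70. Handle: a bar 64 mm long in x, 18 mm wide in y, standing on the top face from z 20 to z 54.
- plate_hole (a point): Mouth of the blind hole in the plate's underside, at plate x 25, y 0: 15 mm diameter, 16 mm deep; it goes over the pin and is not seen from above.
- plate_grip (a point): Middle of the plate's handle, on its centre line, 42 mm above the underside; grip it across its 18 mm width.
- eraser: Eraser 23 x 40 x 13 mm, bystander; origin under its centre.
- loupe: Black stand loupe, 37 mm diameter, 38 mm high, bystander; origin under its centre.
- bone_folder: Flat bone folder 22 x 155 x 4 mm, bystander; origin under its centre.
- dropper_bottle: Brown dropper bottle 34 mm diameter, 102 mm high, bystander; origin under its centre.
Not all that is in view belongs to the job. Several things have the shape of the pressing_plate; the one meant has the colours described above.

How it is judged:
On the way, in this order (a step that is already met when the one before it is completed fails the run):
1. the plate lies level on the sill, between the rails and in line with the jig, not yet under the bridge (x of pressing_plate in the frame of press_jig between -0.07 and -0.01 m and y of pressing_plate in the frame of press_jig between -0.012 and 0.012 m and z of pressing_plate in the frame of press_jig between 0.027 and 0.038 m and angle between the x axis of pressing_plate and the x axis of press_jig, either way round below 0.2 rad and contact force between pressing_plate and press_jig above 0.2 N and angle between pressing_plate's own z axis and vertical below 0.15 rad), for 0.1 s.
2. the plate has dropped over the pin (horizontal distance between plate_hole and jig_pin below 0.004 m and z of pressing_plate in the frame of press_jig below 0.027 m and angle between pressing_plate's own z axis and vertical below 0.08 rad), for 0.1 s.
At the end, for the whole second after the job is handed in: The plate sits over the pin (hole within 4 mm of the pin's axis, level within 0.06 rad, in line with the jig within 0.1 rad, tongue under the bridge), the robot's fingers still bear on it (over 2 N) and keep the bed pressed down by more than 4.5 of its 6 mm, at rest (horizontal distance between plate_hole and jig_pin below 0.004 m and angle between the x axis of pressing_plate and the x axis of press_jig, either way round below 0.1 rad and x of pressing_plate in the frame of press_jig between -0.008 and 0.008 m and angle between pressing_plate's own z axis and vertical below 0.06 rad and z of pressing_plate in the frame of press_jig below 0.0205 m and value of joint jig_bed above 0.0045 m and contact force between pressing_plate and the fingers above 2 N and linear speed of pressing_plate below 0.02 m/s); the arm keeps its last pose, push and grip.
It fails at once if a bystander (eraser, loupe, bone folder or dropper bottle) is pushed more than 3 cm away (distance of any of eraser, loupe, bone_folder, dropper_bottle from where it was at the start of the episode above 0.03 m).
It also fails if it takes over 40 s, if anything falls off the work surface, if the arm or the gripper's body presses on something with over 40 N, if the wrist force passes 120 N, or if a joint passes its speed limit or range.

ROBOT

A 6-joint arm with a two-finger parallel gripper is mounted at the origin on a cart in front of the work surface, level with it; the furniture and walls round the work are solid. World frame = base frame: x ahead of the robot, y to its left, z up, the work surface at z = 0. Lengths are in m, angles in rad, forces in N, time in s.
With the tool pointing down it reaches from about 0.35 to 0.95 m from the base axis. Payload 17.4 kg.
Tool frame: the origin (TCP) lies at the very end of the fingers, on their centre line; the grasp point (between the pads) lies 19 mm behind it (ctrl.grip_point_offset is the distance from the TCP to the grasp point, in m); y points along the fingers, z is the direction in which the jaws open and shut, and the axes are right-handed (so a half turn about y gives the same grasp; the last joint's range is limited). The gripper opens to 93 mm and grips with 3 to 60 N. Pads are 15 mm wide; open, the fingers measure 128 mm over their backs; the gripper's body (75 mm by 188 mm) begins 65 mm behind the grasp point.
Start: joints at [1.065, 0.116, 1.442, -0, 1.584, -0.038], TCP at [0.304, 0.602, 0.219] pointing down, gripper open.
Joint ranges: [-2.83, 2.83], [-0.83, 2.19], [0.07, 2.5], [-1.14, 4.28], [0.01, 3], [-2.97, 2.97]. Speed limits (rad/s): [1.89, 1.89, 2.22, 3.14, 3.14, 3.14].

INTERFACE

Orientations are given as a unit quaternion [w, x, y, z].
In Python, from bench import ctrl, cams, ticket gives the robot as it stands.
- The arm moves only by the shell command python3 -m jog 'ROWS' [FORCE]. ROWS is JSON, a list of rows, each a list of 3 entries, a list of its own where there are three numbers: the closure, from -1 (fully open) to 1 (shut), then the shift along the tool's x, y, z in mm, then the turn about the tool's y in units of 5 degrees (1.0 is 5 degrees). A call has 1 to 12 rows; each row is the pose to reach, as a shift and turn from the pose measured when the call began, along the tool's axes at that moment; what a row does not reach only later rows make up. A row lasts 1/12 s, in which the tool goes at most 41.7 mm and 7.16 degrees, less where a joint would pass 70% of its speed; a pose out of reach is approached as far as the arm can. A call with a gripper value outside its range is refused whole. The fingers move at their own pace and stop on an object; FORCE is the grip in N (left out, the last holds). Time passes only in rows, so rows that repeat a pose let the fingers close. It gives the time, the measured TCP pose, the force and the opening at its end, in the units of the state.
- ctrl.state(): the state, without advancing time (a new reading comes with each control period).
- cams.get_image(name): name is "scene" or "top" or "wrist"; returns the picture (480x640x3 uint8, red, green, blue); there is no depth.
- cams.get_calibration(name): a dict with "fovy" (degrees; the focal length in pixels is half the picture's height over the tangent of half this angle, whatever the lens; pixels are square), "cx", "cy" (the principal point, pixels), "R" (3x3) and "t" (3): a world point X has camera coordinates R X + t; the wrist camera has in their place "tool_from_camera" (4x4, takes a point from camera to tool coordinates, whose origin is the TCP and whose axes are the tool frame's). Camera axes: x right, y down, z forward; pixel columns grow to the right and rows downward; lengths in m; the calibration is good to about 2 mm. The wrist camera is an equidistant fisheye: a pixel r from the principal point sees the ray r / f radians off the axis. A picture is of the moment at which its call begins: read the wrist's pose just before it. get_calibration takes no time and is no camera call.
- ticket.job_done(): hands the job in, once; it reports no verdict.
The state is a dict: "clock": time; "qpos": joint angles; "joint_velocities": joint speeds; "joint_efforts": joint torques, N m; "tcp_pos": TCP position; "ee_rot": TCP orientation; "wrist_force": force on the tool from outside, world axes, zero at the start; "ft_torque": the same for the moment, N m; "width": opening from 0.0 (shut) to 1.0 (fully open).
Only numpy, scipy, OpenCV 4.12 (cv2) and the standard library are available. Lean on these libraries where they do the work, as an engineer would, in place of code of your own. Each camera call takes 0.05 s, during which the arm holds its last target.

## Working session

There is one attempt and no reset: what is moved stays moved. The work goes in short steps, Python scripts to look and compute and a shell command to move; the robot and the scene stay as the last step left them, time stands still between calls to the robot, and variables do not carry over. Pictures are saved under pics/ and viewed, and the job is handed in when it is done.

```bash
mkdir -p pics; ls
python3 - <<'E'
from bench import ctrl,cams
import cv2
s=ctrl.state()
for k,v in s.items(): print(k,v)
print(ctrl.grip_point_offset)
for n in ["scene","top","wrist"]:
    im=cams.get_image(n); cv2.imwrite(f"pics/{n}0.png",im[:,:,::-1]); print(n,cams.get_calibration(n))
E
```

```text
pics
clock 0.0
qpos [ 1.06519285e+00  1.16474989e-01  1.44224778e+00  3.01910439e-05
  1.58398314e+00 -3.77631595e-02]
joint_velocities [ 0.00075957  0.00212603 -0.00070947  0.00123783  0.00019958 -0.00061661]
joint_efforts [-1.66157031e-03 -7.21271753e+01 -6.22611165e+01  7.78850424e-02
  2.36711826e-02 -1.30511266e-04]
tcp_pos [0.30428133 0.60230872 0.21792345]
ee_rot [-0.6874725   0.68822509 -0.16401793  0.16378612]
wrist_force [0.5112561  0.52443971 0.07837794]
ft_torque [ 0.02923452 -0.05612577  0.00811043]
width 0.996579083927923
0.0188
scene {'fovy': 56.77795131480483, 'cx': 321.45719632028784, 'cy': 247.25316725680094, 'R': array([[-0.67183369, -0.74032832, -0.02352593],
       [-0.32700424,  0.32494952, -0.88739846],
       [ 0.66461095, -0.58849111, -0.46040254]]), 't': array([0.3866309 , 0.22064014, 0.52172868])}
top {'fovy': 49.42819498762209, 'cx': 324.15961818503774, 'cy': 251.61484115452143, 'R': array([[ 0.02818485, -0.99931   ,  0.02418958],
       [-0.99797155, -0.02951251, -0.05640739],
       [ 0.05708236, -0.02255068, -0.99811476]]), 't': array([-0.0097266 ,  0.5619022 ,  1.00634021])}
wrist {'fovy': 65.70646984690485, 'cx': 318.1423036152234, 'cy': 241.35558276177454, 'tool_from_camera': array([[-1.18952249e-03,  9.53574351e-01,  3.01155345e-01,
        -8.37380233e-02],
       [ 6.40119336e-04, -3.01154770e-01,  9.53575060e-01,
        -1.65802332e-01],
       [ 9.99999088e-01,  1.32707434e-03, -2.52171008e-04,
         2.05596116e-04],
       [ 0.00000000e+00,  0.00000000e+00,  0.00000000e+00,
         1.00000000e+00]])}
```

View pics/scene0.png

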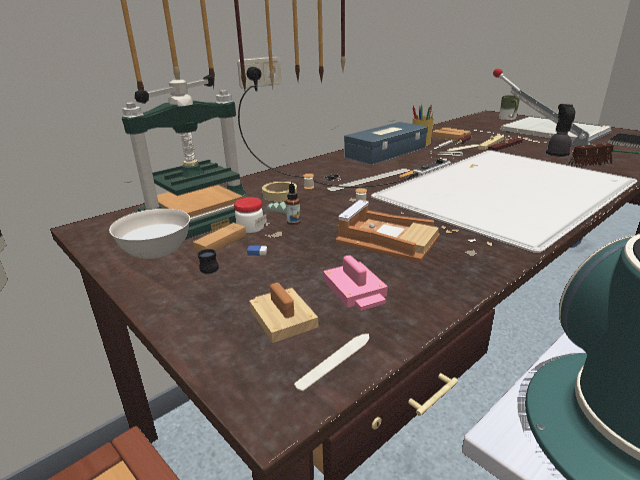

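View pics/top0.png

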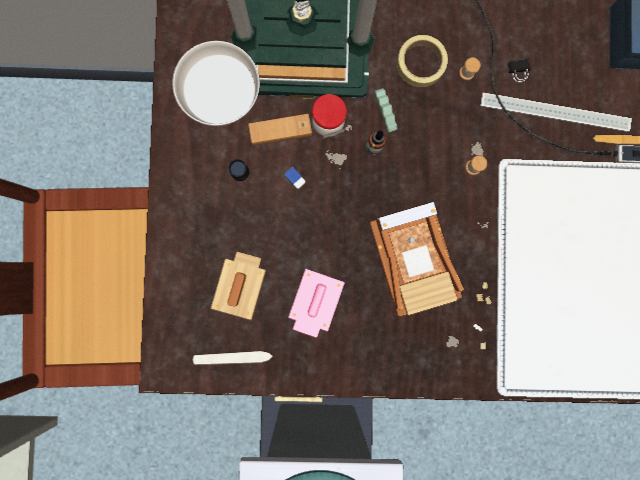

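View pics/wrist0.png

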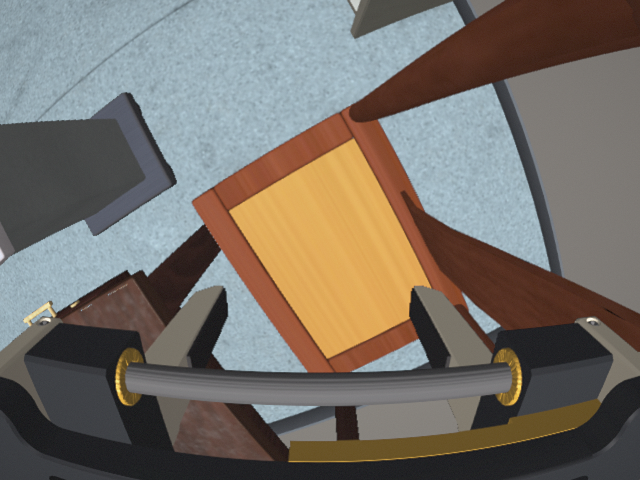

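The wooden pressing plate is the left one (top image ~(238,288)), with its tongue towards up. The pink one at (316,300) is a decoy. The jig is at ~(417,260), with the sill near the robot and the bridge at its far end. I'll enlarge crops next.

Run:
```python
import cv2
a=cv2.imread('pics/top0.png'); 
def crop(im,x,y,w,h,s,n):
    c=cv2.resize(im[y:y+h,x:x+w],None,fx=s,fy=s,interpolation=cv2.INTER_CUBIC); cv2.imwrite(n,c)
crop(a,200,240,80,90,6,'pics/t_plate.png')
crop(a,360,195,110,125,4.8,'pics/t_jig.png')
b=cv2.imread('pics/scene0.png')
crop(b,240,275,90,70,8,'pics/s_plate.png')
crop(b,325,190,120,75,6.5,'pics/s_jig.png')
```

```text
(no output)
```

View pics/t_plate.png

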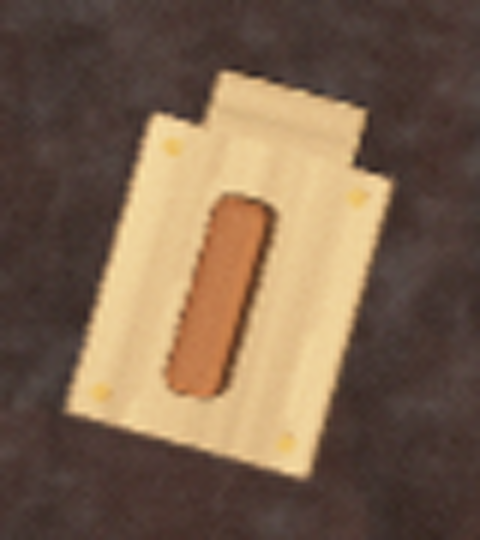

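View pics/t_jig.png

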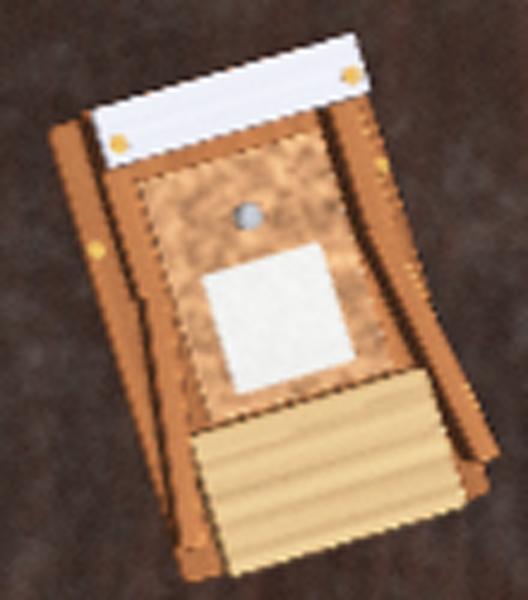

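View pics/s_plate.png

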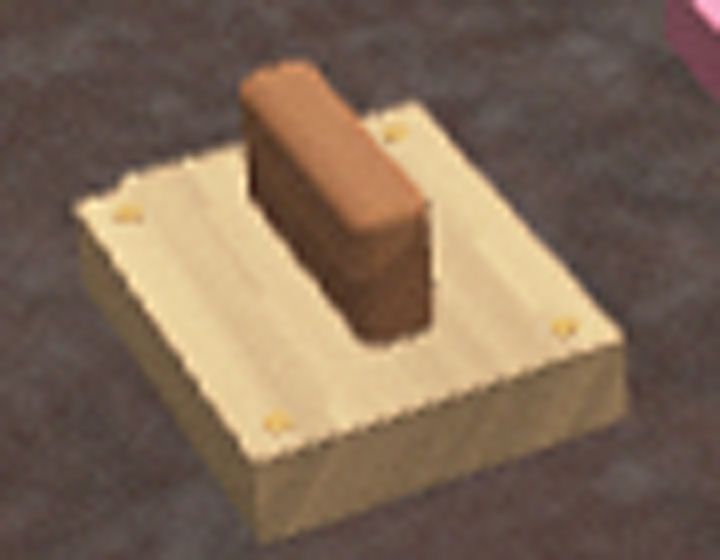

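View pics/s_jig.png

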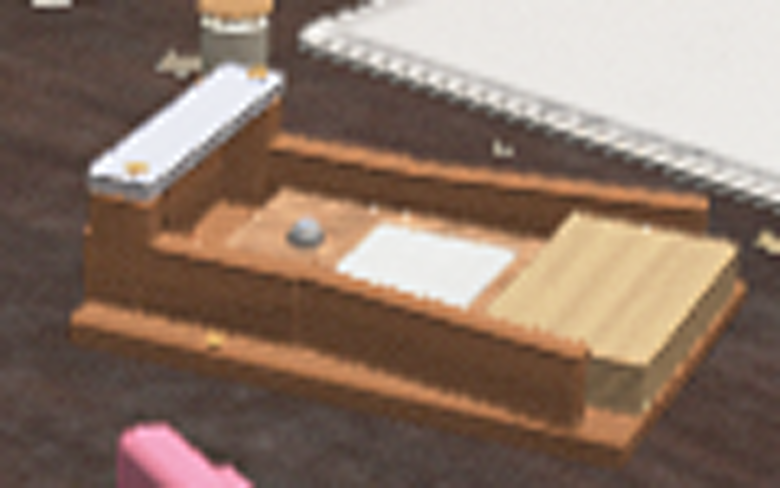

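```bash
cat > h.py <<'E'
import numpy as np, cv2, json
from scipy.optimize import least_squares
from scipy.spatial.transform import Rotation as Ro
from bench import ctrl,cams
CAL={n:cams.get_calibration(n) for n in ("top","scene","wrist")}
def proj(n,X):
    c=CAL[n]; p=np.asarray(X)@c['R'].T+c['t']; f=240/np.tan(np.radians(c['fovy']/2))
    return np.c_[c['cx']+f*p[:,0]/p[:,2], c['cy']+f*p[:,1]/p[:,2]]
def Rtool(s): 
    q=s['ee_rot']; return Ro.from_quat([q[1],q[2],q[3],q[0]]).as_matrix()
def wproj(s,X):
    c=CAL['wrist']; T=c['tool_from_camera']; f=240/np.tan(np.radians(c['fovy']/2))
    pt=(np.asarray(X)-s['tcp_pos'])@Rtool(s)
    p=(pt-T[:3,3])@T[:3,:3]
    r=np.hypot(p[:,0],p[:,1]); th=np.arctan2(r,p[:,2])
    return np.c_[c['cx']+f*th*p[:,0]/r, c['cy']+f*th*p[:,1]/r]
def place(v,M):
    x,y,z,a=v; M=np.asarray(M,float)
    return np.c_[x+M[:,0]*np.cos(a)-M[:,1]*np.sin(a), y+M[:,0]*np.sin(a)+M[:,1]*np.cos(a), z+M[:,2]]
def cr(P,s,ox,oy): return (np.array(P,float)+.5)/s-.5+[ox,oy]
E
python3 - <<'E'
from h import *
mp=np.array([[50,40,20],[50,-40,20],[-50,-40,20],[-50,40,20],[70,25,10],[70,-25,10]])/1e3
tp=cr([(152,112),(392,181),(308,478),(67,411),(220,70),(366,109)],6,200,240)
sp=cr([(75,207),(417,100),(625,340),(262,463)],8,240,275)
f=lambda v:np.r_[(proj('top',place(v,mp))-tp).ravel(),(proj('scene',place(v,mp[:4]))-sp).ravel()]
r=least_squares(f,[.35,.17,0,0.2],x_scale=[.1,.1,.1,1]); print('plate',r.x,'rms',np.sqrt(np.mean(r.fun**2)),r.fun.reshape(-1,2).round(1).tolist())
S=1e-3
mj=lambda w:np.array([[82,w,62],[82,-w,62],[58,-w,62],[58,w,62],[-53,50,32],[-53,-50,32],[-112,50,32],[-112,-50,32],[25,0,32]])*S
tj=cr([(92,108),(354,33),(370,93),(108,168),(190,434),(425,367),(233,577),(468,504),(247,214)],4.8,360,195)
ms=lambda w:np.array([[82,w,62],[82,-w,62],[58,-w,62],[58,w,62],[-53,-50,32],[-112,-50,32],[-112,50,32],[25,0,32]])*S
sj=cr([(90,172),(220,65),(283,75),(155,188),(575,212),(740,243),(643,365),(304,220)],6.5,325,190)
f=lambda v:np.r_[(proj('top',place(v[:4],mj(v[4]*1e3)))-tj).ravel(),(proj('scene',place(v[:4],ms(v[4]*1e3)))-sj).ravel()]
r=least_squares(f,[.4,-.15,0,0.2,.05],x_scale=[.1,.1,.1,1,.1]); print('jig',r.x,'rms',np.sqrt(np.mean(r.fun**2)),r.fun.reshape(-1,2).round(1).tolist())
s=ctrl.state(); print(Rtool(s).round(3), s['clock'])
E
```

```text
plate [ 0.48392492  0.17088967 -0.0007239  -0.23732687] rms 0.47847072833386517 [[0.5, 0.6], [0.3, -0.0], [0.4, 0.4], [0.5, 0.7], [0.2, 0.1], [0.4, 0.3], [-0.6, 0.0], [-0.8, 0.4], [-0.2, -0.5], [-1.0, 0.0]]
jig [ 0.56537465 -0.1711342  -0.00174498  0.31812061  0.05378613] rms 0.5480260905890736 [[0.3, 0.7], [-0.1, 0.3], [0.3, -0.1], [0.7, 0.3], [0.1, 0.7], [0.2, -0.1], [0.1, 0.3], [0.3, 0.6], [1.0, 0.6], [-1.2, -0.2], [0.0, -0.0], [-0.4, 0.1], [-1.3, -0.7], [-1.1, 0.1], [-0.6, 0.3], [-0.2, 0.2], [-0.4, 0.7]]
[[ 0.893 -0.     0.451]
 [-0.451 -0.001  0.893]
 [-0.    -1.    -0.001]] 0.15
```

Plate at about (0.484, 0.171), yaw −0.237. Jig at about (0.565, −0.171), yaw +0.318. Fits are within 0.6 px and heights agree. I'll go to hover over the plate.

```bash
python3 -m jog '[[-1,[60,10,-50],-0.5],[-1,[120,20,-100],-1],[-1,[180,30,-150],-1.5],[-1,[240,40,-200],-2],[-1,[300,50,-255],-2.5],[-1,[355,60,-304],-2.65],[-1,[355,60,-304],-2.65],[-1,[355,60,-304],-2.65],[-1,[355,60,-304],-2.65],[-1,[355,60,-304],-2.65],[-1,[355,60,-304],-2.65],[-1,[355,60,-304],-2.65]]' 25
```

```text
clock: 1.15
tcp_pos: [0.4849, 0.1668, 0.1575]
ee_rot: [-0.701, 0.703, -0.085, 0.084]
wrist_force: [-1.4, 1.2, -0.4]
width: 1.002
```

Run:
```python
from h import *
s=ctrl.state(); im=cams.get_image('wrist')[:,:,::-1].copy()
cv2.imwrite('pics/w1.png',im)
mp=np.array([[50,40,20],[50,-40,20],[-50,-40,20],[-50,40,20],[70,25,10],[70,-25,10],[32,9,54],[32,-9,54],[-32,-9,54],[-32,9,54]])/1e3
P=wproj(s,place([.4839,.1709,0,-.2373],mp)); print(P.round(0).tolist())
for p in P: cv2.circle(im,tuple(np.int32(p.round())),2,(0,0,255),-1)
cv2.imwrite('pics/w1m.png',im); print(s['tcp_pos'],Rtool(s).round(3))
```

```text
[[368.0, 280.0], [278.0, 280.0], [274.0, 167.0], [372.0, 167.0], [349.0, 295.0], [296.0, 295.0], [335.0, 276.0], [312.0, 276.0], [311.0, 196.0], [336.0, 196.0]]
[0.48492388 0.16675439 0.15748363] [[ 0.972 -0.001  0.237]
 [-0.237 -0.002  0.972]
 [-0.    -1.    -0.002]]
```

View pics/w1m.png

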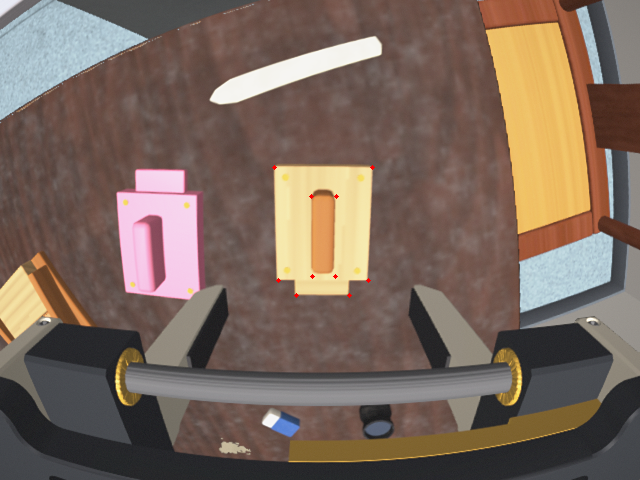

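The predicted corners (red) sit on the plate's corners in the wrist view, e.g. (274,167) and (368,280), so the third view agrees. Next I descend and grip.

```bash
python3 -m jog '[[-1,[-2,30,4],0],[-1,[-2,60,4],0],[-1,[-2,90,4],0],[-1,[-2,115,4],0],[-1,[-2,125,4],0],[-1,[-2,132,4],0],[-1,[-2,132,4],0],[-0.5,[-2,132,4],0],[0,[-2,132,4],0],[1,[-2,132,4],0],[1,[-2,132,4],0],[1,[-2,132,4],0]]' 40; python3 -m jog '[[1,[0,0,0],0],[1,[0,0,0],0],[1,[0,0,0],0],[1,[0,0,0],0]]'
```

```text
clock: 2.2
tcp_pos: [0.4843, 0.1709, 0.0261]
ee_rot: [-0.701, 0.703, -0.085, 0.085]
wrist_force: [-0.5, -0.8, 0.2]
width: 0.691
clock: 2.53
tcp_pos: [0.4842, 0.1709, 0.0261]
ee_rot: [-0.701, 0.703, -0.085, 0.085]
wrist_force: [-0.4, -0.8, -0.7]
width: 0.401
```

```bash
python3 -m jog '[[1,[0,0,0],0],[1,[0,0,0],0],[1,[0,0,0],0],[1,[0,0,0],0],[1,[0,0,0],0],[1,[0,0,0],0]]'; python3 -m jog '[[1,[0,-20,0],0],[1,[0,-50,0],0],[1,[0,-90,0],0],[1,[0,-90,0],0],[1,[0,-90,0],0]]'
```

```text
clock: 3.03
tcp_pos: [0.4842, 0.1709, 0.0261]
ee_rot: [-0.701, 0.703, -0.085, 0.085]
wrist_force: [-0.3, 0.5, -0.2]
width: 0.19
clock: 3.45
tcp_pos: [0.4851, 0.1713, 0.118]
ee_rot: [-0.702, 0.702, -0.083, 0.086]
wrist_force: [-0.6, 0.0, -3.7]
width: 0.192
```

```bash
python3 -m jog '[[1,[12,0,-30],-0.6],[1,[24,0,-62],-1.2],[1,[36,0,-95],-1.8],[1,[48,0,-128],-2.4],[1,[60,0,-161],-3],[1,[72,0,-194],-3.6],[1,[84,0,-226],-4.2],[1,[96,0,-258],-4.8],[1,[108,0,-290],-5.4],[1,[125,0,-335],-6.36],[1,[125,0,-335],-6.36],[1,[125,0,-335],-6.36]]';python3 -m jog '[[1,[0,0,0],0],[1,[0,0,0],0]]'
python3 - <<'E'
from h import *
s=ctrl.state()
for n in ("wrist","top","scene"):
    cv2.imwrite(f'pics/{n}2.png',cams.get_image(n)[:,:,::-1])
R=Rtool(s); print(s['tcp_pos'],R.round(3),np.arctan2(R[1,0],R[0,0]),s['width'])
E
```

```text
clock: 4.45
tcp_pos: [0.5262, -0.1857, 0.1163]
ee_rot: [0.699, -0.698, -0.11, 0.11]
wrist_force: [-0.3, 0.7, -3.3]
width: 0.193
clock: 4.62
tcp_pos: [0.5256, -0.1848, 0.1149]
ee_rot: [0.699, -0.698, -0.109, 0.11]
wrist_force: [0.3, 0.4, -3.1]
width: 0.19
[ 0.52562155 -0.18480877  0.11492803] [[ 0.952 -0.001 -0.306]
 [ 0.306  0.001  0.952]
 [-0.001 -1.     0.001]] 0.31147111369951663 0.18953983790071285
```

View pics/wrist2.png

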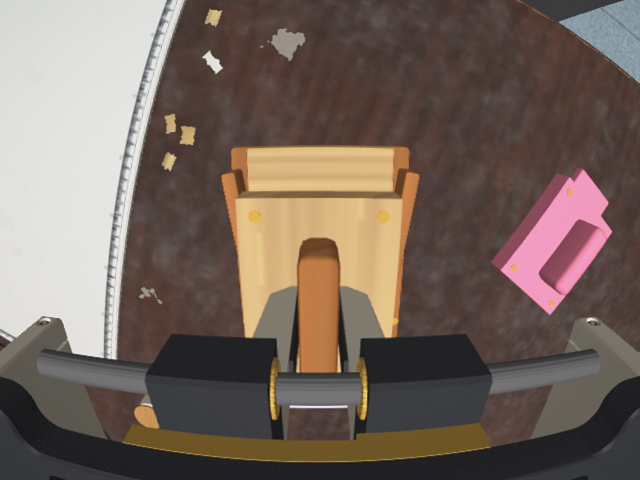

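View pics/top2.png

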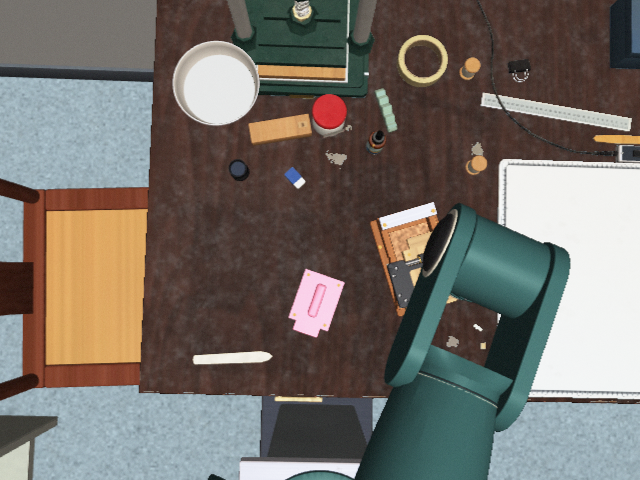

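View pics/scene2.png

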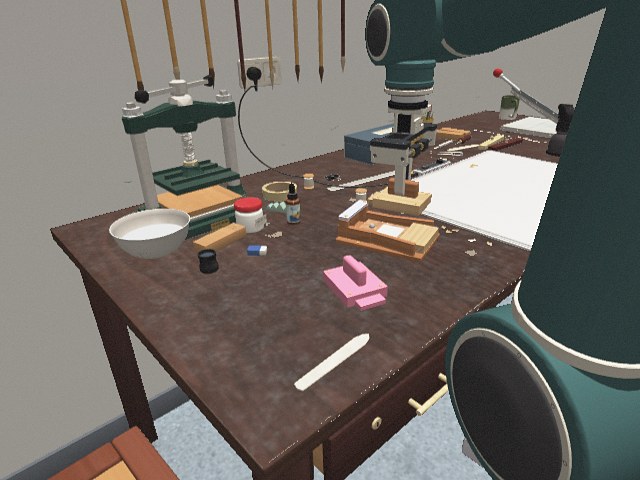

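Plate held level over the jig; in the wrist view the plate tail edge is at row ~198 and the sill's near edge at row ~148. I'll overlay the model to check the in-hand and jig poses.

```bash
cat > ov.py <<'E'
from h import *
import sys
def overlay(s,im,jig,pl,fn,box=(210,130,220,160),k=3.5):
    # pl: plate pose in tool horizontally: (x,y,z,yaw) world
    x,y,w,h=box
    c=cv2.resize(im[y:y+h,x:x+w],None,fx=k,fy=k,interpolation=cv2.INTER_CUBIC)
    J=np.array([[-112,50,32],[-112,-50,32],[-112,66,12],[-112,-66,12],[-53,50,32],[-53,-50,32]])/1e3
    Pm=np.array([[-50,40,20],[-50,-40,20],[50,40,20],[50,-40,20],[-32,9,54],[-32,-9,54]])/1e3
    for M,v,col in((J,jig,(0,0,255)),(Pm,pl,(255,0,0))):
        for p in wproj(s,place(v,M)):
            q=((p-[x,y]+.5)*k-.5); cv2.circle(c,tuple(np.int32(q.round())),3,col,1)
    cv2.imwrite(fn,c)
E
python3 - <<'E'
from ov import *
s=ctrl.state(); im=cv2.imread('pics/wrist2.png')
R=Rtool(s); t=s['tcp_pos']
overlay(s,im,[.5654,-.1711,0,.318],[t[0],t[1],t[2]-.0261,.3115],'pics/o2.png')
E
```

```text
(no output)
```

View pics/o2.png

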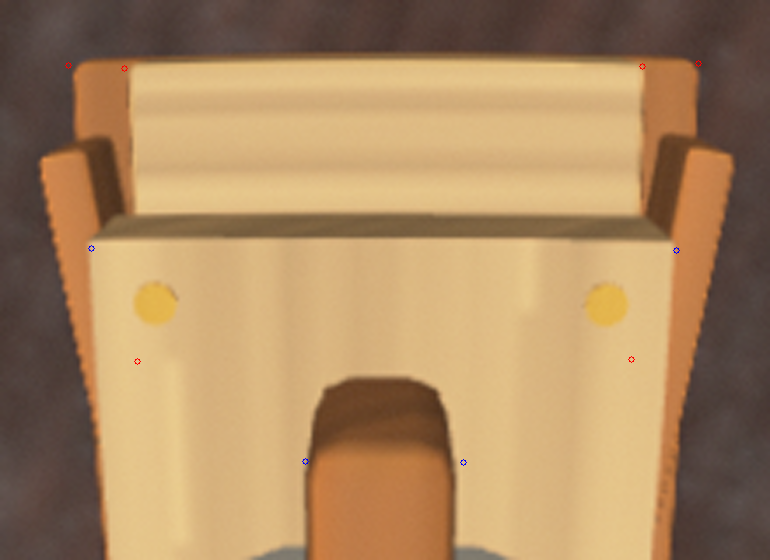

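Plate sits ~1.4 mm back and 0.4 mm to −y of nominal in the hand; the jig looks ~0.5 mm towards +y. I'll correct +3 in x, +1.5 in z, and lower.

```bash
python3 -m jog '[[1,[1,15,1.5],0],[1,[3,30,1.5],0],[1,[3,42,1.5],0],[1,[3,50,1.5],0],[1,[3,53,1.5],0],[1,[3,53,1.5],0],[1,[3,53,1.5],0]]'
python3 - <<'E'
from ov import *
s=ctrl.state(); im=cams.get_image('wrist')[:,:,::-1].copy()
R=Rtool(s); t=s['tcp_pos']; print(t,R.round(3).tolist(),s['wrist_force'])
overlay(s,im,[.5654,-.1711,0,.318],[t[0],t[1],t[2]-.0261,np.arctan2(R[1,0],R[0,0])],'pics/o3.png')
E
```

```text
clock: 5.35
tcp_pos: [0.5288, -0.1823, 0.0636]
ee_rot: [0.698, -0.698, -0.111, 0.11]
wrist_force: [0.5, -1.0, -1.4]
width: 0.189
[ 0.52876212 -0.18229335  0.06361046] [[0.951, 0.001, -0.308], [0.308, 0.0, 0.951], [0.001, -1.0, -0.0]] [ 0.51087369 -0.95264229 -1.441297  ]
```

View pics/o3.png

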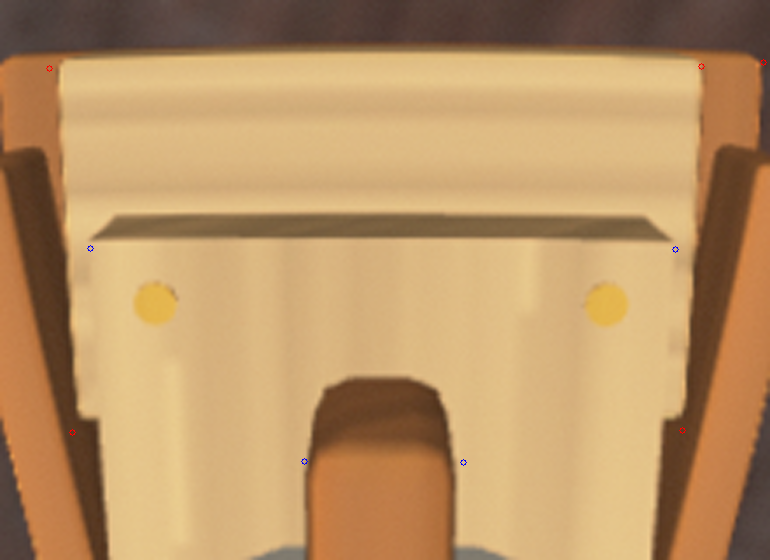

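Plate and sill are centred on each other (tail centre col 381, sill centre col 380–381) and parallel. Now lower onto the sill.

```bash
python3 -m jog '[[1,[0,3,0],0],[1,[0,4,0],0],[1,[0,4,0],0],[1,[0,4,0],0]]'; python3 -m jog '[[1,[0,1,0],0],[1,[0,2,0],0],[1,[0,2,0],0],[1,[0,2,0],0]]'
```

```text
clock: 5.73
tcp_pos: [0.5289, -0.1824, 0.0599]
ee_rot: [-0.698, 0.699, 0.111, -0.11]
wrist_force: [-0.7, 0.2, -1.1]
width: 0.189
clock: 6.07
tcp_pos: [0.529, -0.1825, 0.0581]
ee_rot: [-0.698, 0.699, 0.111, -0.11]
wrist_force: [0.6, 0.3, -0.7]
width: 0.187
```

```bash
python3 -m jog '[[1,[0,1,0],0],[1,[0,1,0],0],[1,[0,1,0],0]]'; python3 -m jog '[[1,[0,1,0],0],[1,[0,1,0],0],[1,[0,1,0],0]]'
```

```text
clock: 6.32
tcp_pos: [0.5291, -0.1825, 0.058]
ee_rot: [-0.698, 0.699, 0.111, -0.11]
wrist_force: [-4.9, 2.1, 9.8]
width: 0.191
clock: 6.57
tcp_pos: [0.5291, -0.1825, 0.058]
ee_rot: [-0.698, 0.699, 0.111, -0.11]
wrist_force: [-5.9, 2.5, 10.8]
width: 0.193
```

```bash
python3 -m jog '[[1,[4,0.3,0],0],[1,[9,0.4,0],0],[1,[14,0.4,0],0],[1,[19,0.4,0],0],[1,[24,0.4,0],0],[1,[28,0.4,0],0],[1,[30,0.4,0],0],[1,[30,0.4,0],0]]'
python3 - <<'E'
from h import *
s=ctrl.state(); t=s['tcp_pos']; d=t[:2]-[.5654,-.1711]; R=Rtool(s); a=.318
print(t, d@[np.cos(a),np.sin(a)], d@[-np.sin(a),np.cos(a)],R.round(3).tolist(), s['ft_torque'])
E
```

```text
clock: 7.23
tcp_pos: [0.5583, -0.1732, 0.0579]
ee_rot: [-0.698, 0.699, 0.111, -0.11]
wrist_force: [-1.8, 0.1, 5.0]
width: 0.188
[ 0.55829878 -0.17323178  0.05794893] -0.007411725030246446 0.00019542537495372952 [[0.951, 0.002, -0.308], [0.308, -0.001, 0.951], [0.002, -1.0, -0.001]] [-0.10448936  0.4829284  -0.00378157]
```

```bash
python3 -m jog '[[1,[2,0.8,0],0],[1,[4,0.8,0],0],[1,[4,0.8,0],0],[1,[4,0.8,0],0]]'; python3 -m jog '[[1,[1,1,0],0],[1,[2,1,0],0],[1,[2,1,0],0],[1,[2,1,0],0]]'
```

```text
clock: 7.57
tcp_pos: [0.5623, -0.1718, 0.0568]
ee_rot: [-0.698, 0.699, 0.111, -0.11]
wrist_force: [0.9, -0.3, -2.4]
width: 0.19
clock: 7.9
tcp_pos: [0.5642, -0.1711, 0.0556]
ee_rot: [-0.698, 0.699, 0.111, -0.11]
wrist_force: [-0.4, -0.1, -1.3]
width: 0.19
```

Force gone and z falling: it is dropping over the pin. I lower on with small steps.

```bash
python3 -m jog '[[1,[0.5,1,0],0],[1,[0.5,2,0],0],[1,[0.5,3,0],0],[1,[0.5,3,0],0],[1,[0.5,3,0],0]]'; python3 -m jog '[[1,[0,1,0],0],[1,[0,2,0],0],[1,[0,2,0],0],[1,[0,2,0],0]]'
```

```text
clock: 8.32
tcp_pos: [0.5646, -0.171, 0.0525]
ee_rot: [-0.698, 0.699, 0.111, -0.11]
wrist_force: [0.5, -0.4, -2.4]
width: 0.185
clock: 8.65
tcp_pos: [0.5646, -0.171, 0.0505]
ee_rot: [-0.698, 0.699, 0.111, -0.11]
wrist_force: [0.1, -0.7, -3.2]
width: 0.197
```

Run:
```python
from ov import *
s=ctrl.state(); im=cams.get_image('wrist')[:,:,::-1].copy()
R=Rtool(s); t=s['tcp_pos']; print(t,R.round(3).tolist(),s['wrist_force'],s['ft_torque'])
overlay(s,im,[.5654,-.1711,0,.318],[t[0],t[1],t[2]-.0261,np.arctan2(R[1,0],R[0,0])],'pics/o4.png')
c=cams.get_image('scene')[190:265,325:445,::-1]; cv2.imwrite('pics/s4.png',cv2.resize(c,None,fx=6,fy=6,interpolation=cv2.INTER_CUBIC))
```

```text
[ 0.56460812 -0.17095549  0.05045488] [[0.951, 0.001, -0.308], [0.308, -0.0, 0.951], [0.001, -1.0, -0.001]] [ 0.11857761 -0.71636426 -3.17571057] [ 0.10397811 -0.00180396  0.0435064 ]
```

View pics/o4.png

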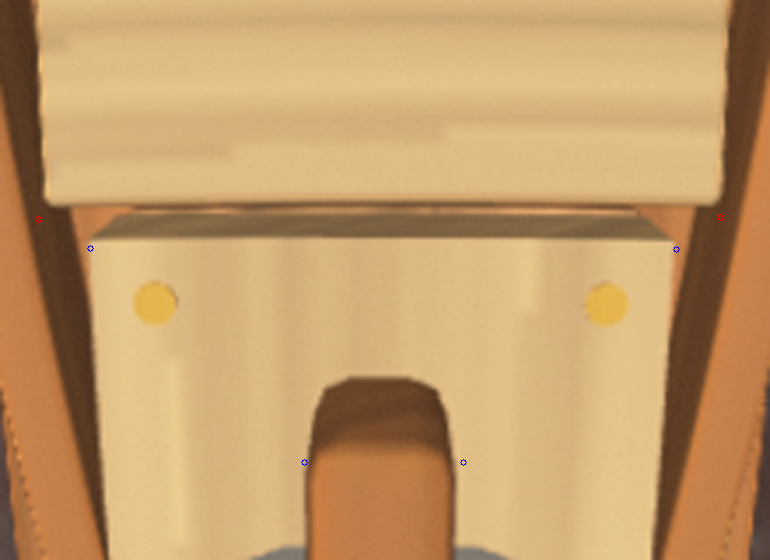

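View pics/s4.png

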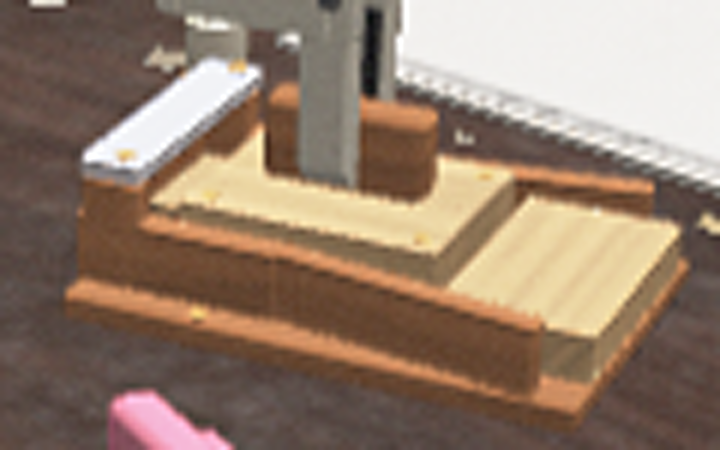

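The plate is behind the sill with its tail clear and the tongue under the bridge, underside ≈ 24.4 mm. Now press.

```bash
python3 -m jog '[[1,[0,1,0],0],[1,[0,2,0],0],[1,[0,3,0],0],[1,[0,4,0],0],[1,[0,4,0],0]]' 60; python3 -m jog '[[1,[0,1,0],0],[1,[0,2,0],0],[1,[0,3,0],0],[1,[0,3,0],0],[1,[0,3,0],0]]'
```

```text
clock: 9.17
tcp_pos: [0.5648, -0.171, 0.0467]
ee_rot: [-0.698, 0.699, 0.111, -0.11]
wrist_force: [-2.0, 0.1, 4.2]
width: 0.186
clock: 9.58
tcp_pos: [0.5648, -0.171, 0.0442]
ee_rot: [-0.698, 0.699, 0.111, -0.11]
wrist_force: [-3.5, 0.8, 7.1]
width: 0.193
```

```bash
python3 -m jog '[[1,[0,1,0],0],[1,[0,2,0],0],[1,[0,2,0],0],[1,[0,2,0],0]]'; python3 -m jog '[[1,[0,1,0],0],[1,[0,1.5,0],0],[1,[0,1.5,0],0],[1,[0,1.5,0],0],[1,[0,1.5,0],0]]'
python3 - <<'E'
from ov import *
s=ctrl.state(); im=cams.get_image('wrist')[:,:,::-1].copy()
R=Rtool(s); t=s['tcp_pos']; print(t,R.round(4).tolist(),s['wrist_force'],s['ft_torque'],s['clock'])
overlay(s,im,[.5654,-.1711,0,.318],[t[0],t[1],t[2]-.0261,np.arctan2(R[1,0],R[0,0])],'pics/o5.png')
c=cams.get_image('scene')[190:265,325:445,::-1]; cv2.imwrite('pics/s5.png',cv2.resize(c,None,fx=6,fy=6,interpolation=cv2.INTER_CUBIC))
E
```

```text
clock: 9.92
tcp_pos: [0.565, -0.1711, 0.0439]
ee_rot: [-0.698, 0.699, 0.111, -0.11]
wrist_force: [-11.5, 4.8, 22.3]
width: 0.189
clock: 10.33
tcp_pos: [0.565, -0.171, 0.0439]
ee_rot: [-0.698, 0.699, 0.111, -0.11]
wrist_force: [-11.0, 3.9, 18.6]
width: 0.189
[ 0.56499023 -0.171032    0.04393874] [[0.9513, 0.0025, -0.3084], [0.3084, -0.0007, 0.9513], [0.0022, -1.0, -0.0014]] [-11.01698117   3.85742974  18.58513017] [0.76913525 1.98756887 0.06403352] 10.3333
```

View pics/o5.png

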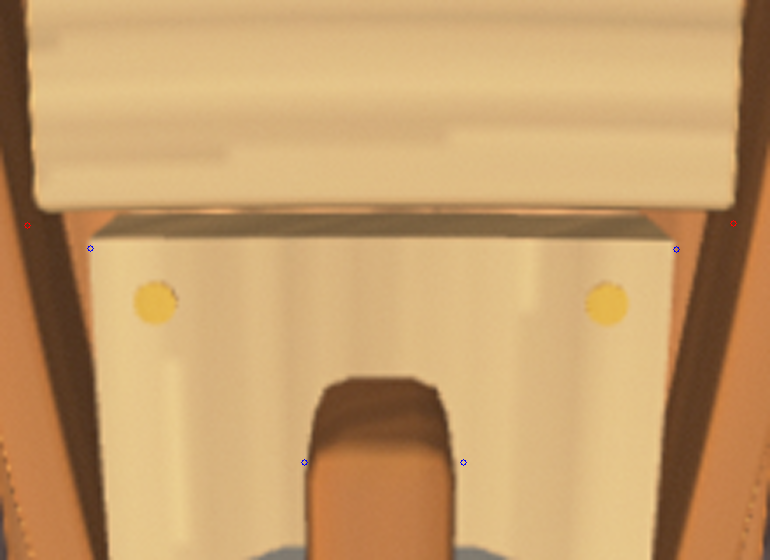

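View pics/s5.png

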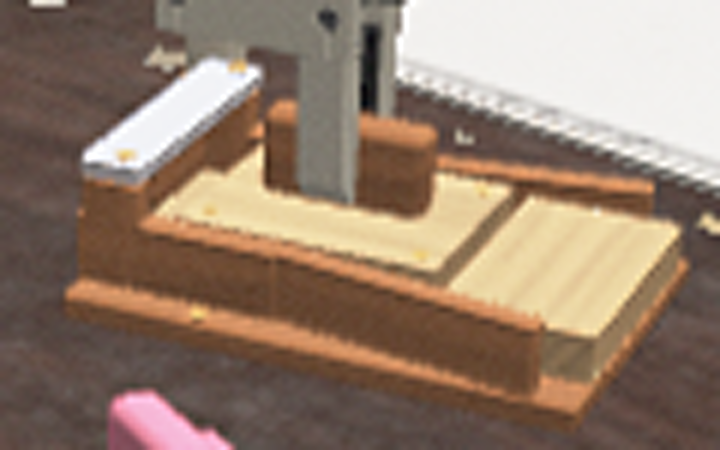

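The bed is on its stop: TCP stays at 0.0439 m while force rises to ~19 N, and the plate has not moved in the hand (tail edge still at row ~240). Everything is steady, so I'm handing in.

Run:
```python
from bench import ctrl,ticket
s=ctrl.state(); print(s['clock'],s['wrist_force'],abs(s['joint_velocities']).max())
ticket.job_done()
```

```text
10.4333 [-10.64959372   2.63823872  19.61096822] 0.0018036407771818011
the job is handed in; nothing more can be done
```

I laid the wooden plate (not the pink decoy) on the jig's sill and slid it under the bridge. It dropped over the pin, I pressed it down until the bed stopped, and I handed the job in at 10.4 s still gripping and pressing. The hand-in reports no verdict.

Last checks:
- **Press depth:** the underside is at about z 17.8 mm, so the bed is on its stop. The tool stayed at 0.0439 m while the upward force rose to about 19 N.
- **Seating:** the plate dropped about 7.5 mm below sill level. In the wrist view its tail clears the sill by a narrow gap, and in the scene view its tongue is under the bridge. The pin cannot be seen, so I inferred the fit from the drop and from the tool being about 0.4 mm from the fitted seat.
- **Grip and level:** the plate did not slip in the fingers and the tool is level within 0.003 rad. The robot was at rest.
- **Bystanders:** the arm's path stayed clear of the eraser, loupe, bone folder and dropper bottle. They looked unmoved in the pictures after pickup, but I took no final picture of them.

Two small disagreements remained. The wrist camera put both the jig and the plate 1–2 mm nearer the robot than the fixed cameras did, the same way for both, so it made no difference. A sideways reaction of about 11 N remained while pressing.

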